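Load a label reel and hold the dancer arm back for threading

ROBOT

A 6-joint arm with a two-finger parallel gripper is mounted at the origin on a cart in front of the work surface, level with it; the furniture and walls round the work are solid. World frame = base frame: x ahead of the robot, y to its left, z up, the work surface at z = 0. Lengths are in m, angles in rad, forces in N, time in s.
With the tool pointing down it reaches from about 0.275 to 0.975 m from the base axis. Payload 8.4 kg.
Tool frame: the origin (TCP) lies midway between the tips of the shut fingers; the grasp point (between the pads) lies 19 mm behind it; z points along the fingers, y is the direction in which the jaws open and shut (so a half turn about z gives the same grasp; the last joint's range is limited). The gripper opens to 92 mm and grips with 3 to 60 N. Pads are 20 mm wide; open, the fingers measure 128 mm over their backs; the gripper's body (75 mm by 189 mm) begins 69 mm behind the grasp point.
Start: joints at [-1.228, 0.353, 1.633, -0, 1.155, -0.002], TCP at [0.211, -0.588, 0.215] pointing down, gripper open.
Joint ranges: [-2.63, 2.63], [-0.92, 2.1], [0.06, 2.66], [-1.3, 4.44], [0, 2.69], [-3.02, 3.02]. Speed limits (rad/s): [2.22, 2.22, 2.79, 3.14, 3.14, 3.14].

INTERFACE

Orientations are given as a 3x3 rotation matrix whose columns are the frame's x, y, z axes.
In Python, from workcell import env gives the robot as it stands. The module is installed in compiled form; this text tells all that it offers.
- The arm moves only by the tool apply_moves, never from a script. Its argument "increments" is a list of rows, each a list of 3 entries, a list of its own where there are three numbers: the turn, a rotation vector about the tool's x, y, z in units of pi rad (1.0 is pi rad), then the shift along the tool's x, y, z in units of 12 cm (1.0 is 12 cm), then the gripper command: -1 is shut, 1 is fully open, values between are in proportion. A call has 1 to 5 rows; each row shifts and turns the pose as measured when the row begins, along the tool's axes as they then stand; what a row does not reach is not made up. A row lasts 1/8 s, in which the tool goes at most 62.5 mm and 10.7 degrees, less where a joint would pass 70% of its speed; a pose out of reach is approached as far as the arm can. A call with a number of a shift or a turn outside -1 to 1 is refused whole. A call with a gripper value outside its range is refused whole. The fingers move at their own pace and stop on an object; the grip force is fixed at half the most. Time passes only in rows, so rows that do not move let the fingers close. It gives the time, the measured TCP pose, the force and the opening at its end, in the units of the state.
- env.sense(): the state, without advancing time (a new reading comes with each control period).
- env.grab_frame(name): name is "scene" or "side" or "wrist"; returns a dict with "color" (480x640x3 uint8, red, green, blue), "range_z" (480x640 float32, m along the optical axis (not along the pixel's ray), 0 where there is no reading), "mtx" (3x3 intrinsics, pixels), "R" (3x3) and "t" (3): a world point X has camera coordinates R X + t. Camera axes: x right, y down, z forward; pixel columns grow to the right and rows downward; lengths in m; the calibration is good to about 2 mm. A picture is of the moment at which its call begins.
- env.close_job(): hands the job in, once; it reports no verdict.
The state is a dict: "time": time; "joint_positions": joint angles; "dq": joint speeds; "joint_efforts": joint torques, N m; "position": TCP position; "orientation": TCP orientation; "wrist_force": force on the tool from outside, world axes, zero at the start; "moment": the same for the moment, N m; "finger_gap": finger opening in m.
Only numpy, scipy, OpenCV 4.12 (cv2) and the standard library are available. Lean on these libraries where they do the work, as an engineer would, in place of code of your own. Each camera call takes 0.05 s, during which the arm holds its last target.

TASK

Load the fresh label reel: lower it over the spindle of the label unwinder until it lies on the platter, without dropping it, and let go. Then push the sprung dancer arm back by its grip post, past the last click of its ratchet until it is against its back stop, and finish while still holding it there so that a colleague can thread the web. Leave the masking tape, tweezers, marker cap and hex key where they lie.

Things in the scene. Friction and masses are not known exactly. Their poses are not given: they have to be found in the camera images.
- reel_center (a point): The fresh label reel, loose, standing on the table to the left with its axis upright: a white paper roll 56 mm in diameter and 44 mm high on a cardboard core with a through bore of 26.4 mm, 70 g. This point is the centre of the reel, half-way up (22 mm above its underside); z along its axis.
- label_unwinder: Grey base plate, bolted down, 202 mm deep, 315 mm wide, top 18 mm above the table; carries spindle, platter, dancer arm, ratchet and, at its right end, a white guide roller with two steel flanges (30 mm wide, 68 mm tall). Origin under the plate at table height. x to its rear (away from the robot when the plate is square), y to its left, z up; turned by up to 0.2 rad.
- spindle_seat (a point): Centre of the upper face of the black platter disc (84 mm wide) at the plate's left end, 34 mm above the table, on the spindle axis: the reel's underside rests here. The upright steel spindle is 23 mm in diameter, straight for 44 mm above this point, then tapers in 11 mm to an 11 mm wide nose. Axes as label_unwinder's.
- dancer_pivot (a point): Centre of the dancer arm's upright pivot pin, at the height of the base plate's upper face, at (0.040, -0.120, 0.018) in label_unwinder's axes. The arm is a steel bar 18 mm wide, its upper face 9 mm above the base plate.
- grip_post (a point): Centre of the black grip post, an upright round pin (14 mm wide, 58 mm tall above the arm) at the arm's free end, 125 mm from the pivot; this point is half-way up it, 56 mm above the table. On the arm, 37 mm nearer the pivot, stands the white dancer roller (20 mm wide, 57 mm tall). Pushed back, the arm swings clockwise seen from above: the post travels away from the robot on a 75 mm arc.
- dancer_arm (a joint): Angle of the dancer arm in rad: 0 at rest on its front buffer, growing as it is pushed back, 0.60 against the back buffer. A spring drives it forward: about 3 N at the grip post at 0, about 7 N at 0.60. The ratchet clicks at 0.15, 0.30 and 0.45; let go beyond a click, the arm springs forward only to that click.
- pawl (a joint): Angle of the sprung ratchet pawl at the rear of the plate in rad: 0 when dropped into a notch, about 0.1 when it rides over a tooth tip. It works by itself.
- masking_tape: Roll of masking tape lying flat on the table behind the unwinder, 103 mm across, 24 mm high; origin at the centre of its underside. Bystander.
- tweezers: Steel tweezers lying on the table near its left edge, 125 mm long, 12 mm high; origin at the centre of the underside, y along them. Bystander.
- cap: Black marker cap lying on the table to the left, 18 x 40 x 20 mm; origin at the centre of the underside, y along it. Bystander.
- hex_key: Steel hex key lying on the base plate's front right corner, 85 mm long, 4 mm thick; origin at the centre of its underside, y along its long leg. Bystander.
Things that resemble listed ones, but are neither listed nor needed, are in the scene too. Several things look just like the part that bears reel_center: the one meant starts nearest to the robot's base.

How it is judged:
On the way, in this order (a step that is already met when the one before it is completed fails the run):
1. the reel is down on the platter, round the spindle, upright and let go (horizontal distance between reel_center and spindle_seat below 0.004 m and z of reel_center in the frame of spindle_seat below 0.025 m and angle between reel_center's own z axis and vertical below 0.06 rad and contact force between the fingers and label_reel below 0.2 N), for 0.2 s.
2. the dancer arm is past the last click, the pawl dropped in behind the last tooth (value of joint dancer_arm above 0.47 rad and value of joint pawl below 0.05 rad), for 0.2 s.
At the end, for the whole second after the job is handed in: Reel upright on the platter round the spindle (axis within 4 mm, underside within 3 mm) and let go; dancer arm held back by the fingers (over 2 N) at 0.53 rad or more (stop 0.60, last click 0.45), pawl dropped in (all of step 1 and value of joint dancer_arm above 0.53 rad and value of joint pawl below 0.05 rad and contact force between the fingers and dancer_arm above 2 N); the arm keeps its last pose, push and grip.
It fails at once if a bystander is pushed aside by more than 15 mm (distance of any of masking_tape, tweezers, cap, hex_key from where it was at the start of the episode above 0.015 m).
It fails at once if the reel is dropped down the spindle (horizontal distance between reel_center and spindle_seat below 0.006 m and z of reel_center in the frame of spindle_seat below 0.06 m and linear speed of label_reel above 0.5 m/s).
It also fails if it takes over 51 s, if anything falls off the work surface, if the arm or the gripper's body presses on something with over 40 N, if the wrist force passes 120 N, or if a joint passes its speed limit or range.

## Working session

There is one attempt and no reset: what is moved stays moved. The work goes in short steps, Python scripts to look and compute and a tool call to move; the robot and the scene stay as the last step left them, time stands still between calls to the robot, and variables do not carry over. Pictures are saved under pics/ and viewed, and the job is handed in when it is done.

Besides the shell and the picture viewer there is one more tool, called after "Emit:" in YAML: its name, and indented under it one key for each argument. apply_moves: Moves the arm, as the interface text tells. Shifts and turns lie within -1 to 1; 1 stands for 12 cm of shift or pi rad of turn. Its arguments: {"type":"object","properties":{"increments":{"type":"array","items":{"type":"array"}}},"required":["increments"]}

```bash
mkdir -p pics; cat > h.py <<'E'
import numpy as np, cv2
from workcell import env
def snap(n,tag):
    f=env.grab_frame(n); cv2.imwrite(f'pics/{n}_{tag}.png',f['color'][:,:,::-1]); np.savez(f'{n}_{tag}.npz',**f); return f
def pts(f):
    z=f['range_z'];v,u=np.mgrid[:480,:640];K=f['mtx']
    c=np.stack([(u-K[0,2])/K[0,0]*z,(v-K[1,2])/K[1,1]*z,z],-1)
    return (c-f['t'])@f['R']   # R^T(c-t)
def ray(f,u,v,h):
    d=f['R'].T@np.linalg.inv(f['mtx'])@np.array([u,v,1.]);o=-f['R'].T@f['t'];return o+d*(h-o[2])/d[2]
def proj(f,X):
    c=f['mtx']@(f['R']@np.array(X)+f['t']);return c[:2]/c[2]
E
python3 - <<'E'
from h import *
s=env.sense()
for k in s: print(k,np.round(s[k],3))
for n in('scene','side','wrist'):
    f=snap(n,'0'); print(n,f['mtx'][0,0],-f['R'].T@f['t'],f['R'][2])
E
```

```text
time 0.0
joint_positions [-1.228  0.354  1.634  0.     1.155 -0.002]
dq [ 0.002 -0.    -0.001  0.001  0.002 -0.001]
joint_efforts [ 1.0000e-03 -5.9385e+01 -3.3422e+01  7.0000e-02  2.3000e-02 -0.0000e+00]
position [ 0.211 -0.588  0.214]
orientation [[ 0.941  0.338 -0.   ]
 [ 0.338 -0.941  0.001]
 [ 0.    -0.001 -1.   ]]
wrist_force [ 1.021  0.228 -0.469]
moment [ 0.018  0.04  -0.008]
finger_gap 0.092
scene 447.70253038821545 [0.10097046 0.39854887 0.74236506] [ 0.57909657 -0.35098492 -0.73583745]
side 565.7823361470516 [1.09894111 0.92327451 1.00938921] [-0.34759528 -0.63200061 -0.69264186]
wrist 415.3719961090892 [ 0.27759823 -0.56415836  0.38350619] [-0.23598752 -0.08371527 -0.9681434 ]
```

View pics/scene_0.png

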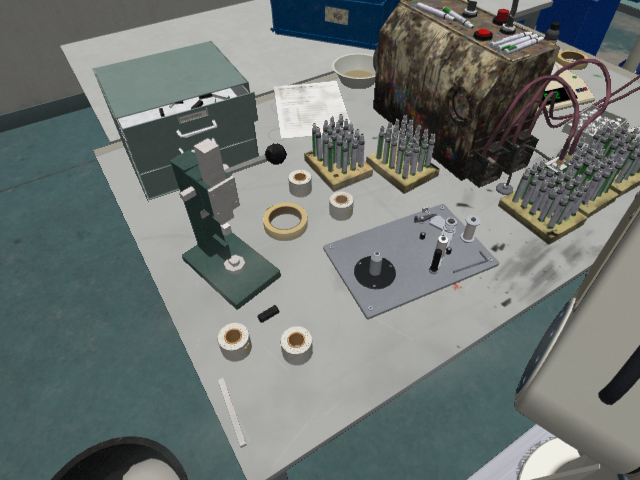

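View pics/side_0.png

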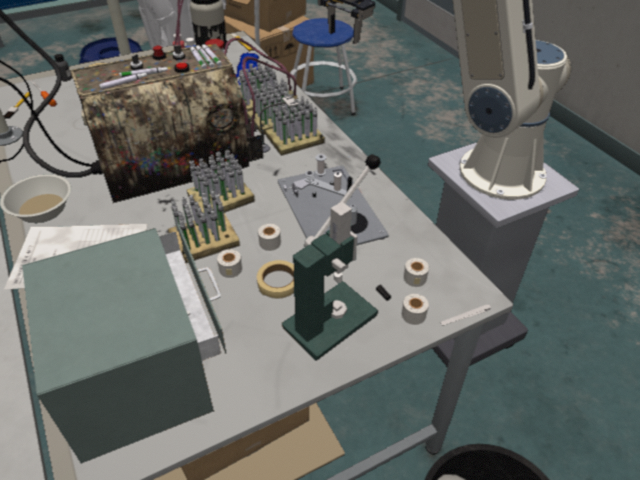

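```bash
python3 - <<'E'
from h import *
for n in('scene','side'):
    f=dict(np.load(f'{n}_0.npz'));P=pts(f);z=P[...,2]
    ok=f['range_z']>0
    for lo,hi in((.038,.048),(.07,.1),(.015,.021),(.031,.037),(.08,.1)):
        m=(ok&(z>lo)&(z<hi)&(P[...,0]<1)&(P[...,0]>.2)).astype(np.uint8)
        nn,l,st,c=cv2.connectedComponentsWithStats(m)
        for i in range(1,nn):
            if st[i,4]>40:
                q=P[l==i];print(n,lo,hi,st[i],np.round(np.median(q,0),3),np.round(q.min(0),3),np.round(q.max(0),3))
E
```

```text
scene 0.038 0.048 [558  70  29  21 217] [ 0.779 -0.941  0.045] [ 0.739 -0.98   0.038] [ 0.838 -0.905  0.048]
scene 0.038 0.048 [543  81  23  16 169] [ 0.79  -0.86   0.043] [ 0.764 -0.891  0.038] [ 0.818 -0.8    0.048]
scene 0.038 0.048 [382 104  21  18  65] [ 0.946 -0.362  0.043] [ 0.901 -0.368  0.038] [ 0.997 -0.358  0.048]
scene 0.038 0.048 [434 145  49  37 187] [ 0.677 -0.355  0.043] [ 0.602 -0.365  0.038] [ 0.766 -0.349  0.048]
scene 0.038 0.048 [288 170  23  17 256] [0.845 0.002 0.043] [ 0.82  -0.027  0.038] [0.876 0.029 0.047]
scene 0.038 0.048 [329 192  25  18 295] [ 0.722 -0.037  0.043] [ 0.697 -0.065  0.038] [ 0.753 -0.011  0.047]
scene 0.038 0.048 [196 240  45  27 183] [0.706 0.254 0.044] [0.68  0.234 0.038] [0.785 0.29  0.048]
scene 0.038 0.048 [218 323  31  29 592] [0.53  0.321 0.043] [0.505 0.292 0.038] [0.561 0.348 0.047]
scene 0.038 0.048 [281 326  31  30 598] [0.464 0.23  0.043] [0.438 0.203 0.038] [0.495 0.257 0.047]
scene 0.07 0.1 [635  36   5  11  42] [ 0.795 -1.255  0.082] [ 0.785 -1.27   0.07 ] [ 0.809 -1.247  0.097]
scene 0.07 0.1 [ 382   87  108   84 1242] [ 0.
[... 13478 characters left out ...]
3  17  60] [ 0.753 -0.268  0.092] [ 0.746 -0.302  0.081] [ 0.759 -0.241  0.1  ]
side 0.08 0.1 [200 165  27  24 175] [ 0.792 -0.241  0.09 ] [ 0.766 -0.3    0.08 ] [ 0.809 -0.207  0.1  ]
side 0.08 0.1 [191 169  19  22  92] [ 0.825 -0.242  0.09 ] [ 0.814 -0.297  0.08 ] [ 0.833 -0.211  0.1  ]
side 0.08 0.1 [212 198  13  20  71] [ 0.822 -0.13   0.09 ] [ 0.813 -0.166  0.08 ] [ 0.826 -0.101  0.1  ]
side 0.08 0.1 [203 200  15  26  83] [ 0.849 -0.105  0.09 ] [ 0.84  -0.161  0.08 ] [ 0.853 -0.077  0.1  ]
side 0.08 0.1 [190 202  18  27  85] [ 0.875 -0.108  0.091] [ 0.864 -0.167  0.08 ] [ 0.879 -0.08   0.1  ]
side 0.08 0.1 [295 309  30  17 175] [0.781 0.285 0.09 ] [0.741 0.255 0.08 ] [0.798 0.292 0.1  ]
```

The scene view shows the plate with the black platter and spindle at about (375,265), and the reel nearest the base at (297,342), world ≈ (0.466, 0.230). Next I'll zoom in on the unwinder and refine these positions.

```bash
python3 - <<'E'
from h import *
for n,(a,b,c,d) in dict(scene=(190,320,320,500),side=(130,260,270,400)).items():
    f=dict(np.load(f'{n}_0.npz'));im=f['color'][a:b,c:d,::-1];cv2.imwrite(f'pics/z_{n}.png',cv2.resize(im,None,fx=4.4,fy=4.4,interpolation=2))
    P=pts(f);z=P[...,2];ok=f['range_z']>0;x=P[...,0];y=P[...,1]
    # plate rect
    m=ok&(z>.014)&(z<.022)&(x>.38)&(x<.66)&(y>-.26)&(y<.1)
    r=cv2.minAreaRect((P[m][:,:2]*1000).astype(np.float32));print(n,'plate',r)
    def circ(m,lab):
        q=P[m][:,:2];c,rad=cv2.minEnclosingCircle((q*1000).astype(np.float32));print(lab,m.sum(),np.round(c,1),round(rad,1),np.round(q.mean(0)*1000,1),'zmax',z[m].max().round(4))
    circ(ok&(abs(z-.044)<.0025)&(np.hypot(x-.466,y-.231)<.04),'reel')
    circ(ok&(abs(z-.034)<.0025)&(np.hypot(x-.52,y-.02)<.05),'platter')
    circ(ok&(z>.0865)&(z<.095)&(np.hypot(x-.52,y-.02)<.03),'nose')
    for h in(.04,.05,.06,.07,.075):circ(ok&(abs(z-h)<.003)&(np.hypot(x-.52,y-.02)<.022),f'spindle{h}')
    circ(ok&(abs(z-.0845)<.003)&(np.hypot(x-.488,y+.117)<.02),'p1')
    circ(ok&(abs(z-.0845)<.003)&(np.hypot(x-.464,y+.088)<.02),'p2')
    circ(ok&(abs(z-.027)<.002)&(x>.44)&(x<.56)&(y<-.07)&(y>-.26),'arm')
    circ(ok&(abs(z-.086)<.002)&(np.hypot(x-.491,y+.206)<.025),'guide')
E
```

```text
scene plate ((528.5042724609375, -82.09228515625), (315.96173095703125, 204.22364807128906), 82.49248504638672)
reel 531 [466.5 229.7] 28.1 [465.5 230. ] zmax 0.0465
platter 841 [520.3  17.3] 42.5 [516.2  21.4] zmax 0.0365
nose 27 [519.4  18.9] 7.2 [520.2  18.4] zmax 0.0913
spindle0.04 23 [519.1  20.1] 10.6 [515.6  24.1] zmax 0.0427
spindle0.05 25 [516.6  20.3] 10.0 [514.1  23. ] zmax 0.0528
spindle0.06 25 [519.   18.2] 10.8 [514.7  22.2] zmax 0.0629
spindle0.07 20 [519.1  19.3] 11.4 [515.7  23.2] zmax 0.0725
spindle0.075 28 [520.3  17.5] 11.7 [515.1  22.2] zmax 0.078
p1 18 [ 484.7 -120.2] 9.3 [ 485.5 -121. ] zmax 0.0847
p2 30 [465.  -90.1] 6.6 [464.6 -90. ] zmax 0.0869
arm 206 [ 508.8 -143.7] 78.4 [ 513.8 -160.6] zmax 0.029
guide 18 [ 492.9 -206. ] 8.1 [ 491.2 -207.5] zmax 0.0873
side plate ((530.20703125, -79.35813903808594), (319.1206359863281, 202.4690704345703), 82.83819580078125)
reel 200 [468.4 231.8] 30.3 [468.8 232.2] zmax 0.0464
platter 184 [510.2  26.6] 38.7 [506.8  33.5] zmax 0.0365
nose 15 [523.4  21.3] 8.1 [522.1  20.9] zmax 0.0905
spindle0.04 11 [519.1  28.5] 7.4 [519.5  27.9] zmax 0.0428
spindle0.05 9 [521.  28.] 6.6 [521.   28.1] zmax 0.0527
spindle0.06 10 [521.9  28.5] 6.5 [521.8  28.4] zmax 0.0629
spindle0.07 9 [518.7  27.2] 8.5 [519.6  27.6] zmax 0.0723
spindle0.075 11 [519.4  25.5] 8.0 [520.1  27.8] zmax 0.0774
p1 9 [ 489.6 -114.3] 7.6 [ 488.2 -116.7] zmax 0.0839
p2 10 [466.9 -88.8] 5.4 [467.9 -87.9] zmax 0.0874
arm 171 [ 513.8 -150.5] 67.6 [ 512.8 -155.4] zmax 0.0289
guide 10 [ 491.9 -206.4] 13.0 [ 492.6 -206.2] zmax 0.0874
```

View pics/z_scene.png

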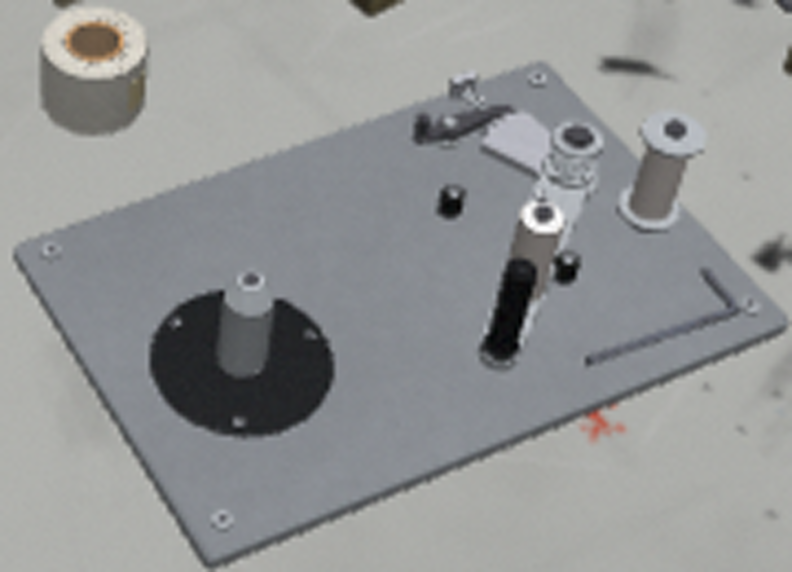

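View pics/z_side.png

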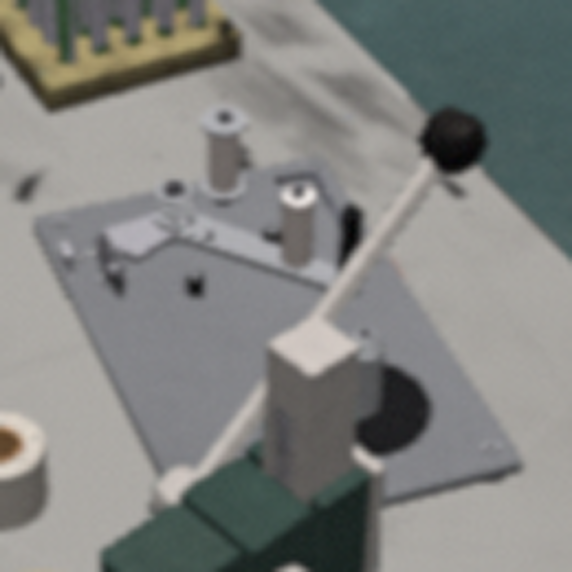

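Findings so far:
- **Grip post:** the black post is at about (437,262) in the scene view, world ≈ (0.466, -0.089).
- **Dancer roller:** at (443,240), 37 mm from the post, as specified.
- **Plate:** yaw is about -0.13 rad.

Next I'll check the pivot, the buffers and the press handle. After that I'll move, starting with a turn that squares the tool to the world axes.

```bash
python3 - <<'E'
from h import *
f=dict(np.load('scene_0.npz'));P=pts(f)
g=lambda u,v:np.round(P[v-1:v+2,u-1:u+2].reshape(-1,3),3)[4]
for n,u,v in(('pivot',451,221),('pivot2',449,229),('ball',275,153),('backbuf',422,235),('frontbuf',448,250),('hexA',455,271),('hexB',485,261),('posttop',438,250),('postbot',434,268)):print(n,g(u,v))
s=dict(np.load('side_0.npz'));Q=pts(s);print('ball side',np.round(Q[161,373],3))
E
```

```text
pivot [ 0.531 -0.193  0.054]
pivot2 [ 0.528 -0.19   0.033]
ball [0.573 0.183 0.36 ]
backbuf [ 0.547 -0.131  0.031]
frontbuf [ 0.486 -0.15   0.029]
hexA [ 0.439 -0.126  0.024]
hexB [ 0.427 -0.199  0.021]
posttop [ 0.465 -0.089  0.087]
postbot [ 0.461 -0.087  0.037]
ball side [0.59  0.189 0.36 ]
```

Emit:
apply_moves:
  increments:
    - [[0,0,0.055],[0.25,-0.4,0],1]
    - [[0,0,0.055],[0.2,-0.4,0],1]
    - [[0,0,0],[0.2,-0.45,0],1]
    - [[0,0,0],[0.2,-0.45,0],1]
    - [[0,0,0],[0.2,-0.45,0],1]

```text
time: 0.78
position: [0.3134, -0.3155, 0.2126]
orientation: [[1.0, -0.018, -0.0], [-0.018, -1.0, 0.001], [-0.0, -0.001, -1.0]]
wrist_force: [0.5, -0.3, -0.2]
finger_gap: 0.0915
```

Emit:
apply_moves:
  increments:
    - [[0,0,-0.006],[0.1,-0.45,0],1]
    - [[0,0,0],[0.1,-0.45,0],1]
    - [[0,0,0],[0.1,-0.45,0],1]
    - [[0,0,0],[0.1,-0.45,0],1]
    - [[0,0,0],[0.1,-0.45,0],1]

```text
time: 1.4
position: [0.3754, -0.037, 0.2135]
orientation: [[1.0, -0.0, 0.003], [-0.0, -1.0, 0.001], [0.003, -0.001, -1.0]]
wrist_force: [1.0, -0.3, 0.2]
finger_gap: 0.0916
```

Emit:
apply_moves:
  increments:
    - [[0,0,0],[0.1,-0.45,0.1],1]
    - [[0,0,0],[0.1,-0.45,0.1],1]
    - [[0,0,0],[0.1,-0.45,0],1]
    - [[0,0,0],[0.1,-0.4,0],1]

```text
time: 1.9
position: [0.424, 0.1808, 0.1898]
orientation: [[1.0, 0.001, 0.006], [0.001, -1.0, 0.0], [0.006, -0.0, -1.0]]
wrist_force: [0.7, -0.4, 0.4]
finger_gap: 0.092
```

Emit:
apply_moves:
  increments:
    - [[0,0,0],[0.18,-0.21,0],1]
    - [[0,0.002,0],[0.18,-0.21,0],1]
    - [[0,0,0],[0,0,0],1]

```text
time: 2.28
position: [0.4678, 0.2366, 0.1893]
orientation: [[1.0, 0.006, 0.012], [0.006, -1.0, 0.0], [0.012, -0.0, -1.0]]
wrist_force: [0.3, -0.8, 0.4]
finger_gap: 0.0915
```

```bash
python3 - <<'E'
from h import *
s=env.sense();print(s['position'],s['orientation'])
f=snap('wrist','1');P=pts(f);z=P[...,2];ok=f['range_z']>0;x=P[...,0];y=P[...,1]
m=ok&(abs(z-.044)<.003)&(np.hypot(x-.467,y-.231)<.045)
print(m.sum(),cv2.minEnclosingCircle((P[m][:,:2]*1000).astype(np.float32)),P[m].mean(0))
E
```

```text
[0.46783573 0.23662737 0.18931096] [[ 9.99909854e-01  6.45379505e-03  1.17742334e-02]
 [ 6.44887807e-03 -9.99979102e-01  4.55524284e-04]
 [ 1.17769272e-02 -3.79552625e-04 -9.99930578e-01]]
2975 ((468.0159606933594, 228.59144592285156), 27.88730812072754) [0.46890477 0.2285091  0.04301997]
```

View pics/wrist_1.png

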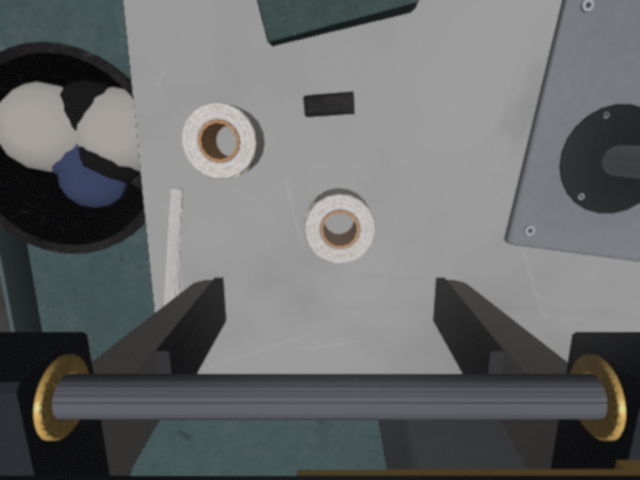

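The wrist view shows the reel centred at pixel (340,228), which casts to (0.468, 0.229). The three cameras agree within 2 mm. Next: correct the small tilt, then descend.

Emit:
apply_moves:
  increments:
    - [[0,-0.0038,0.002],[0,0.055,0.2],1]
    - [[0,0,0],[0,0,0.35],1]
    - [[0,0,0],[0,0,0.35],1]
    - [[0,0,0],[0,0,0.3],1]
    - [[0,0,0],[0,0,0],1]

```text
time: 2.95
position: [0.4635, 0.2238, 0.0427]
orientation: [[1.0, -0.003, -0.003], [-0.003, -1.0, -0.002], [-0.003, 0.002, -1.0]]
wrist_force: [-0.2, -0.3, 0.2]
finger_gap: 0.0919
```

Emit:
apply_moves:
  increments:
    - [[0,0.0007,0],[0.034,-0.05,0],1]
    - [[0,0,0],[0,0,0.15],1]
    - [[0,0,0],[0,0,0.1],1]
    - [[0,0,0],[0,0,0],1]

```text
time: 3.45
position: [0.4698, 0.2306, 0.0145]
orientation: [[1.0, -0.003, 0.004], [-0.003, -1.0, 0.001], [0.004, -0.001, -1.0]]
wrist_force: [-0.1, 0.3, 0.3]
finger_gap: 0.092
```

Emit:
apply_moves:
  increments:
    - [[0,-0.0012,-0.001],[-0.016,0,0],1]
    - [[0,0,0],[0,0,0],-1]
    - [[0,0,0],[0,0,0],-1]
    - [[0,0,0],[0,0,0],-1]
    - [[0,0,0],[0,0,0],-1]

```text
time: 4.08
position: [0.4682, 0.2308, 0.0153]
orientation: [[1.0, 0.0, 0.001], [0.0, -1.0, 0.001], [0.001, -0.001, -1.0]]
wrist_force: [-0.5, -0.2, -1.0]
finger_gap: 0.0547
```

Emit:
apply_moves:
  increments:
    - [[0,0,0],[0,0,0],-1]
    - [[0,0,0],[0,0,0],-1]
    - [[0,0,0],[0,0,0],-1]

```text
time: 4.45
position: [0.4681, 0.2308, 0.0153]
orientation: [[1.0, 0.0, 0.0], [0.0, -1.0, 0.001], [0.0, -0.001, -1.0]]
wrist_force: [-0.4, -0.6, -0.1]
finger_gap: 0.0555
```

Emit:
apply_moves:
  increments:
    - [[0,0,0],[0,0,-0.15],-1]
    - [[0,0,0],[0,0,-0.35],-1]
    - [[0,0,0],[0,0,-0.4],-1]
    - [[0,0,0],[0.1,0.3,-0.1],-1]
    - [[0,0,0],[0.1,0.4,0],-1]

```text
time: 5.08
position: [0.4922, 0.147, 0.1387]
orientation: [[1.0, 0.005, 0.0], [0.005, -1.0, 0.0], [0.0, -0.0, -1.0]]
wrist_force: [1.2, -0.0, -0.7]
finger_gap: 0.0551
```

Emit:
apply_moves:
  increments:
    - [[0,0,0],[0.1,0.4,0],-1]
    - [[0,0,0],[0.08,0.35,0],-1]
    - [[0,0,0],[0.03,0.2,0],-1]
    - [[0,0,0],[0,0,0],-1]

```text
time: 5.58
position: [0.5191, 0.0272, 0.1394]
orientation: [[1.0, 0.002, 0.002], [0.002, -1.0, 0.0], [0.002, -0.0, -1.0]]
wrist_force: [-0.3, 0.6, -1.2]
finger_gap: 0.055
```

Emit:
apply_moves:
  increments:
    - [[0,-0.0006,0.0006],[0.024,0.063,0],-1]
    - [[0,0,0],[0,0,0],-1]

```text
time: 5.82
position: [0.5219, 0.0203, 0.1393]
orientation: [[1.0, 0.0, -0.0], [0.0, -1.0, 0.001], [-0.0, -0.001, -1.0]]
wrist_force: [0.0, -0.2, -1.3]
finger_gap: 0.0547
```

```bash
python3 - <<'E'
from h import *
s=env.sense();p=s['position'];print(p,s['orientation'][:,2],s['finger_gap'])
for n in('scene','side','wrist'):
    f=snap(n,'2');P=pts(f);z=P[...,2];ok=f['range_z']>0;x=P[...,0];y=P[...,1]
    zt=p[2]-.0153+.044
    m=ok&(abs(z-zt)<.003)&(np.hypot(x-p[0],y-p[1])<.04)
    c=f['color'].astype(int);m2=m&(c.min(-1)>120)
    for mm in(m,m2):
        if mm.sum()>5:print(n,mm.sum(),cv2.minEnclosingCircle((P[mm][:,:2]*1000).astype(np.float32)))
    m=ok&(z>.0865)&(z<.095)&(np.hypot(x-.52,y-.02)<.02)
    if m.sum():print('nose',m.sum(),P[m].mean(0))
    m=ok&(abs(z-.034)<.0025)&(np.hypot(x-.52,y-.02)<.05);
    if m.sum():print('plat',cv2.minEnclosingCircle((P[m][:,:2]*1000).astype(np.float32)))
    uv=proj(f,[p[0],p[1],zt]);print(uv)
    u,v=uv.astype(int);a,b=max(v-60,0),max(u-80,0)
    cv2.imwrite(f'pics/z2_{n}.png',cv2.resize(f['color'][a:a+130,b:b+160,::-1],None,fx=4.4,fy=4.4,interpolation=2))
E
```

```text
[0.52187124 0.02032166 0.13927367] [-3.70182483e-04  7.18524877e-04 -9.99999673e-01] 0.05470147998940995
scene 360 ((510.70135498046875, 20.33845329284668), 37.485172271728516)
scene 257 ((519.351318359375, 20.250347137451172), 28.611371994018555)
nose 24 [0.51790798 0.01828495 0.08895869]
plat ((520.5949096679688, 17.7474365234375), 42.35504150390625)
[378.35478857 224.95380272]
side 108 ((530.003173828125, 19.402992248535156), 38.51108932495117)
side 77 ((521.6970825195312, 19.464521408081055), 28.171628952026367)
nose 11 [0.52111939 0.01917477 0.08780499]
plat ((512.7905883789062, 25.94091033935547), 38.96855926513672)
[354.50651437 181.06229024]
wrist 11734 ((531.482666015625, 20.36392593383789), 38.73175811767578)
wrist 9464 ((521.8195190429688, 21.56174659729004), 28.538021087646484)
plat ((522.0467529296875, 15.995984077453613), 41.93552780151367)
[330.20169617 329.803873  ]
```

View pics/z2_scene.png

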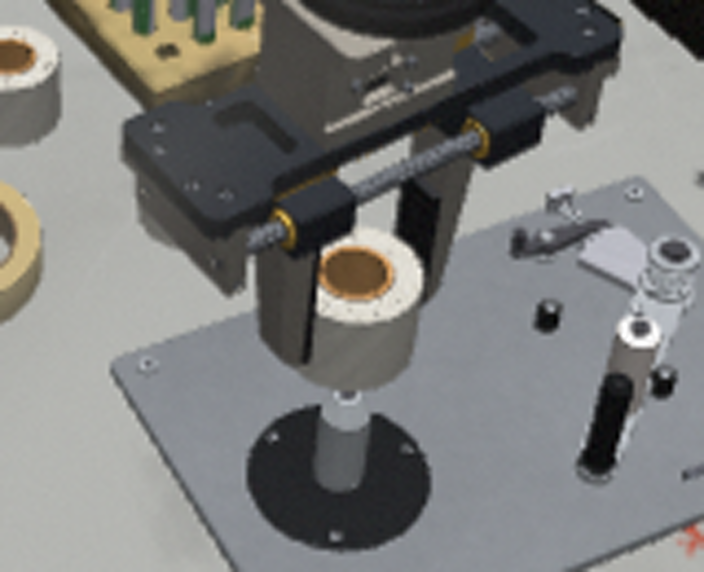

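View pics/z2_side.png

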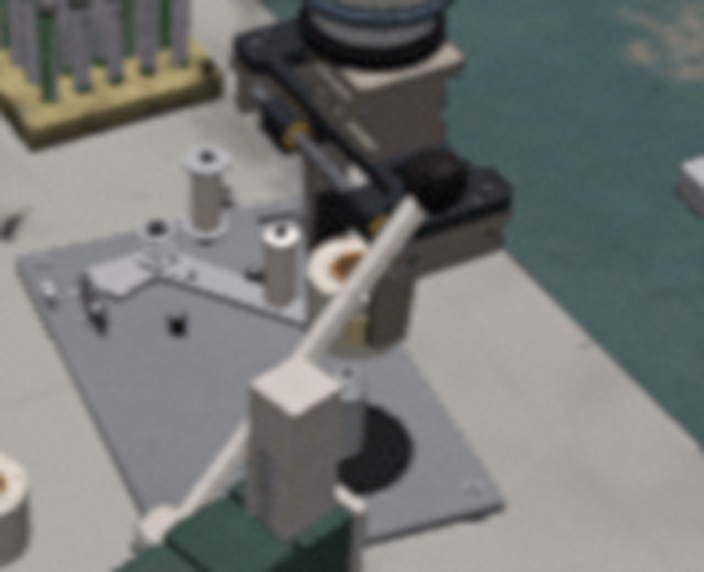

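View pics/wrist_2.png

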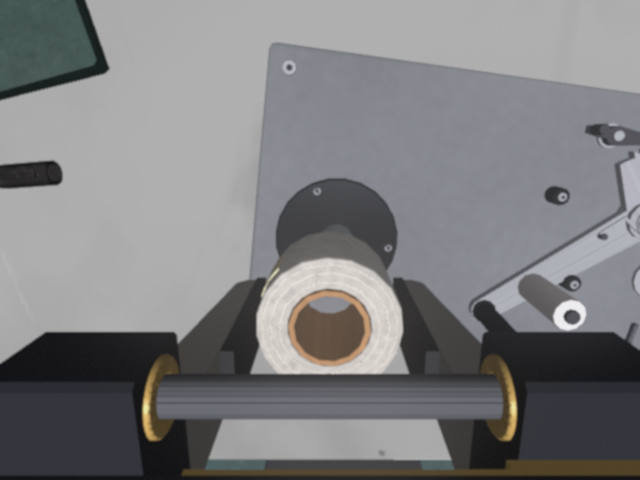

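In the scene crop the nose is just below the reel at (346,397), and the reel hangs almost straight above it. I'll refine the spindle centre using colour contours cast onto the platter plane and the nose plane.

```bash
cat >> h.py <<'E'
def fitc(q):
    A=np.c_[2*q,np.ones(len(q))];s=np.linalg.lstsq(A,(q**2).sum(1),rcond=None)[0];return s[:2],np.sqrt(s[2]+s[:2]@s[:2])
def fitR(q,R,c0):
    from scipy.optimize import least_squares
    r=least_squares(lambda c:np.hypot(*(q-c).T)-R,c0,loss='soft_l1',f_scale=.0005);return r.x*1000, np.std(r.fun)*1000
def sub(f,c,R,h,dark_inside,n=180):
    # radial subpixel edge: walk rays around circle at height h
    g=cv2.cvtColor(f['color'],cv2.COLOR_RGB2GRAY).astype(np.float32);out=[]
    rr=np.arange(-.008,.008,.00025)
    for a in np.linspace(0,2*np.pi,n,endpoint=False):
        uv=np.array([proj(f,[c[0]+(R+r)*np.cos(a),c[1]+(R+r)*np.sin(a),h]) for r in rr],np.float32)
        p=cv2.remap(g,uv[None,:,0],uv[None,:,1],cv2.INTER_LINEAR)[0]
        d=np.gradient(cv2.GaussianBlur(p[None],(9,1),2)[0])*(1 if dark_inside else -1)
        i=d.argmax()
        if d[i]>1.2 and 2<i<len(rr)-3: out.append([c[0]+(R+rr[i])*np.cos(a),c[1]+(R+rr[i])*np.sin(a)])
    return np.array(out)
E
python3 - <<'E'
from h import *
for n,t in(('scene','0'),('side','0'),('wrist','2'),('scene','2'),('wrist','1')):
    f=dict(np.load(f'{n}_{t}.npz'))
    c=np.array([.521,.0185])
    for it in range(2):
        q=sub(f,c,.042,.034,True)
        if len(q)<10: break
        c,_=fitR(q,.042,c);c/=1000
    if len(q)>=10:print(n,t,'platter',len(q),np.round(c*1000,2),round(_,2))
    if t in'01':
        c=np.array([.4675,.2305])
        for it in range(2):
            q=sub(f,c,.028,.044,False);c,_=fitR(q,.028,c);c/=1000
        print(n,t,'reel',len(q),np.round(c*1000,2),round(_,2))
    if t=='2':
        c=np.array([.521,.0205])
        for it in range(2):
            q=sub(f,c,.0132,.168,True)
            if len(q)<10: break
            c,_=fitR(q,.0132,c);c/=1000
        print(n,t,'bore in hand',len(q),np.round(c*1000,2),round(_,2))
E
```

```text
scene 0 platter 172 [520.13  17.64] 1.02
scene 0 reel 180 [466.7 229.5] 1.0
side 0 platter 118 [523.35  18.44] 2.55
side 0 reel 179 [468.59 230.29] 0.79
wrist 2 platter 156 [522.17  16.36] 1.79
wrist 2 bore in hand 180 [523.39  20.95] 0.9
scene 2 platter 172 [520.13  17.63] 0.78
scene 2 bore in hand 180 [520.33  21.45] 1.66
wrist 1 platter 117 [522.55  17.53] 0.36
wrist 1 reel 180 [468.57 228.77] 0.27
```

Emit:
apply_moves:
  increments:
    - [[0,0,0],[0.001,0.019,0],-1]
    - [[0,0,0],[0,0,0.12],-1]
    - [[0,0,0],[0,0,0.12],-1]
    - [[0,0,0],[0,0,0],-1]

```text
time: 6.48
position: [0.521, 0.0192, 0.1079]
orientation: [[1.0, 0.002, -0.002], [0.002, -1.0, 0.001], [-0.002, -0.001, -1.0]]
wrist_force: [-0.8, 0.6, -0.8]
finger_gap: 0.0551
```

```bash
python3 - <<'E'
from h import *
s=env.sense();p=s['position'];print(p,s['orientation'][:,2],s['wrist_force'])
f=snap('scene','3');w=snap('side','3')
for n,f in(('scene',f),('side',w)):
    u,v=proj(f,[.522,.018,.09]).astype(int)
    cv2.imwrite(f'pics/z3_{n}.png',cv2.resize(f['color'][v-40:v+40,u-50:u+50,::-1],None,fx=7,fy=7,interpolation=2))
E
```

```text
[0.52103086 0.01917448 0.10786728] [-1.52145484e-03  8.37021827e-04 -9.99998492e-01] [-0.81994409  0.60250929 -0.76155315]
```

View pics/z3_scene.png

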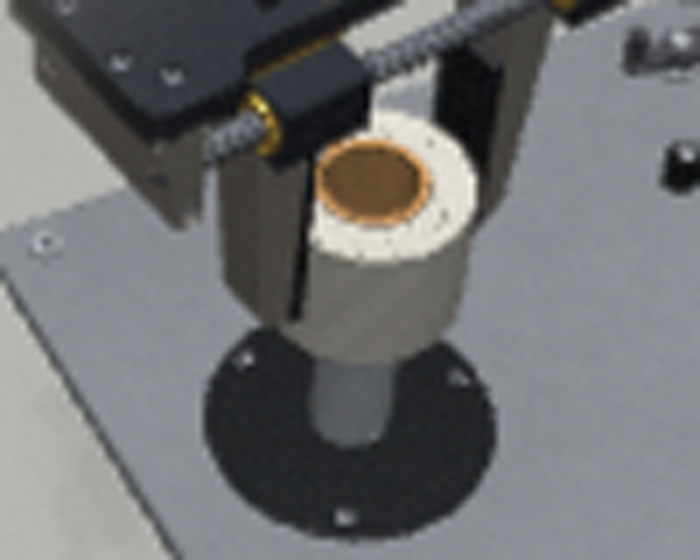

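View pics/z3_side.png

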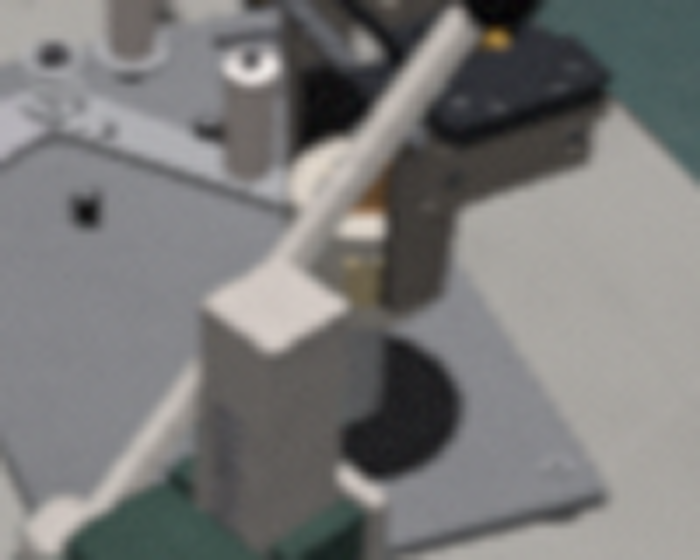

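The reel's underside is just above the nose and nearly centred. I'll trim the position and lower slowly, watching the force.

Emit:
apply_moves:
  increments:
    - [[0,-0.0005,0.0006],[0.01,0.011,0],-1]
    - [[0,0,0],[0,0,0],-1]
    - [[0,0,0],[0,0,0.06],-1]
    - [[0,0,0],[0,0,0],-1]

```text
time: 7.08
position: [0.5239, 0.0177, 0.1022]
orientation: [[1.0, 0.0, 0.0], [0.0, -1.0, 0.001], [0.0, -0.001, -1.0]]
wrist_force: [-0.2, 0.0, -0.5]
finger_gap: 0.055
```

Emit:
apply_moves:
  increments:
    - [[0,0,0],[-0.014,0,0],-1]
    - [[0,0,0],[0,0,0.05],-1]
    - [[0,0,0],[0,0,0],-1]

```text
time: 7.45
position: [0.522, 0.0178, 0.0957]
orientation: [[1.0, 0.0, 0.0], [0.0, -1.0, 0.001], [0.0, -0.001, -1.0]]
wrist_force: [0.1, 0.4, -2.1]
finger_gap: 0.0552
```

Emit:
apply_moves:
  increments:
    - [[0,0,0],[0,0,0.04],-1]
    - [[0,0,0],[0,0,0],-1]

```text
time: 7.7
position: [0.522, 0.0178, 0.0905]
orientation: [[1.0, 0.0, -0.0], [0.0, -1.0, 0.001], [-0.0, -0.001, -1.0]]
wrist_force: [0.4, 0.0, -1.3]
finger_gap: 0.0549
```

Emit:
apply_moves:
  increments:
    - [[0,0,0],[0,0,0.06],-1]
    - [[0,0,0],[0,0,0.06],-1]
    - [[0,0,0],[0,0,0],-1]

```text
time: 8.07
position: [0.5219, 0.0178, 0.075]
orientation: [[1.0, 0.0, -0.0], [0.0, -1.0, 0.001], [-0.0, -0.001, -1.0]]
wrist_force: [-0.1, -0.5, -0.1]
finger_gap: 0.055
```

The bore is sliding over the straight part of the spindle with no force. Underside is at about 60 mm and the platter is at 34 mm, so I keep lowering.

Emit:
apply_moves:
  increments:
    - [[0,0,0],[0,0,0.07],-1]
    - [[0,0,0],[0,0,0.06],-1]
    - [[0,0,0],[0,0,0.03],-1]
    - [[0,0,0],[0,0,0],-1]

```text
time: 8.57
position: [0.5218, 0.0178, 0.0542]
orientation: [[1.0, 0.0, -0.001], [0.0, -1.0, 0.001], [-0.001, -0.001, -1.0]]
wrist_force: [0.3, -1.5, -0.2]
finger_gap: 0.0549
```

Emit:
apply_moves:
  increments:
    - [[0,0,0],[0,0,0.025],-1]
    - [[0,0,0],[0,0,0],-1]

```text
time: 8.82
position: [0.522, 0.0178, 0.0511]
orientation: [[1.0, 0.0, -0.0], [0.0, -1.0, 0.001], [-0.0, -0.001, -1.0]]
wrist_force: [-0.8, 0.1, -0.5]
finger_gap: 0.0548
```

Emit:
apply_moves:
  increments:
    - [[0,0,0],[0,0,0.012],-1]
    - [[0,0,0],[0,0,0],-1]

```text
time: 9.07
position: [0.5222, 0.0178, 0.0498]
orientation: [[1.0, 0.0, 0.0], [0.0, -1.0, 0.001], [0.0, -0.001, -1.0]]
wrist_force: [-0.1, -0.4, -1.0]
finger_gap: 0.055
```

Emit:
apply_moves:
  increments:
    - [[0,0,0],[0,0,0.012],-1]
    - [[0,0,0],[0,0,0],-1]

```text
time: 9.32
position: [0.5224, 0.0178, 0.0494]
orientation: [[1.0, 0.0, 0.001], [0.0, -1.0, 0.001], [0.001, -0.001, -1.0]]
wrist_force: [-0.8, -0.6, -1.3]
finger_gap: 0.0547
```

Emit:
apply_moves:
  increments:
    - [[0,0,0],[0,0,0.012],-1]
    - [[0,0,0],[0,0,0],-1]

```text
time: 9.57
position: [0.5226, 0.0177, 0.0494]
orientation: [[1.0, 0.0, 0.001], [0.0, -1.0, 0.001], [0.001, -0.001, -1.0]]
wrist_force: [0.3, -0.2, -1.0]
finger_gap: 0.0555
```

z has settled at 0.0494, which matches the expected resting height of 0.0493. Releasing.

Emit:
apply_moves:
  increments:
    - [[0,0,0],[0,0,0],0.4]
    - [[0,0,0],[0,0,0],0.7]
    - [[0,0,0],[0,0,0],0.8]
    - [[0,0,0],[0,0,0],0.8]
    - [[0,0,0],[0,0,0],0.8]

```text
time: 10.2
position: [0.5229, 0.0178, 0.049]
orientation: [[1.0, 0.0, 0.001], [0.0, -1.0, 0.001], [0.001, -0.001, -1.0]]
wrist_force: [-0.3, 0.5, 0.1]
finger_gap: 0.0827
```

Emit:
apply_moves:
  increments:
    - [[0,0,0],[0,0,-0.3],0.8]
    - [[0,0,0],[0,0,-0.4],0.8]
    - [[0,0,0],[-0.3,0,-0.2],0.8]
    - [[0,0,0],[-0.3,0.1,0],0.8]

```text
time: 10.7
position: [0.4511, 0.0059, 0.1598]
orientation: [[1.0, 0.001, 0.002], [0.001, -1.0, 0.001], [0.002, -0.001, -1.0]]
wrist_force: [0.6, 0.3, 0.7]
finger_gap: 0.0828
```

```bash
python3 - <<'E'
from h import *
f=snap('scene','4');P=pts(f);z=P[...,2];ok=f['range_z']>0;x=P[...,0];y=P[...,1]
m=ok&(z>.07)&(z<.085)&(np.hypot(x-.52,y-.018)<.035);print(m.sum(),cv2.minEnclosingCircle((P[m][:,:2]*1000).astype(np.float32)),np.median(z[m]))
c=np.array([.5205,.018]);q=sub(f,c,.028,.078,False);print(fitR(q,.028,c))
for h in(.05,.02): print()
cv2.imwrite('pics/z4.png',cv2.resize(f['color'][180:320,330:500,::-1],None,fx=4.4,fy=4.4,interpolation=2))
E
```

```text
425 ((521.532958984375, 18.692832946777344), 28.702268600463867) 0.07753371039423693
(array([520.7662799 ,  18.03842901]), np.float64(2.8025706956574408))
```

View pics/z4.png

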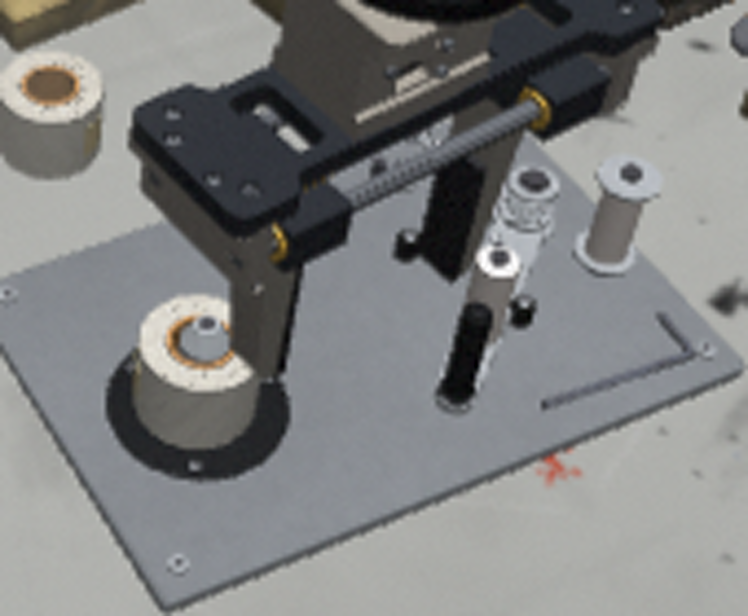

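The reel sits on the platter with its top at 77.5 mm (78 expected), and the nose shows through the bore at (207,322) in the crop. The dancer arm is untouched. Before I turn the tool toward the post, I'll check joint 6.

```bash
python3 - <<'E'
from h import *
print(env.sense()['joint_positions'])
f=dict(np.load('scene_0.npz'))
# post: dark mask blob top & bottom
g=f['color'].max(-1);m=np.zeros((480,640),np.uint8);m[245:275,425:448]=(g[245:275,425:448]<60)
ys,xs=np.nonzero(m);print(len(xs));t=ys.min()
for v in range(ys.min(),ys.max()+1,2):print(v,xs[ys==v].mean().round(1),(ys==v).sum())
P=pts(f);z=P[...,2]
q=P[(m>0)];c=[.466,-.0895]
for lo,hi in((.04,.055),(.055,.07),(.07,.08)):
    s=q[(q[:,2]>lo)&(q[:,2]<hi)][:,:2];print(lo,len(s),fitR(s,.007,c))
E
```

```text
[7.07984148e-03 1.44719698e-01 2.05533286e+00 3.84800654e-04
 9.45313830e-01 1.57680047e+00]
165
249 440.5 6
251 439.1 8
253 439.9 9
255 437.0 7
257 436.5 8
259 436.0 7
261 435.0 7
263 435.0 7
265 434.5 6
267 433.5 8
269 433.5 8
271 433.5 4
0.04 28 (array([466.17434141, -91.61527868]), np.float64(0.7811958944129856))
0.055 35 (array([466.22053751, -91.06206599]), np.float64(0.7938430495774421))
0.07 23 (array([466.22238351, -91.3451302 ]), np.float64(0.8248344911792189))
```

Emit:
apply_moves:
  increments:
    - [[0,0,-0.057],[0,0,0],0.1]
    - [[0,0,-0.057],[0,0,0],0.1]
    - [[0,0,-0.057],[0,0,0],0.1]
    - [[0,0,-0.057],[0,0,0],0.1]
    - [[0,0,-0.057],[0,0,0],0.1]

```text
time: 11.38
position: [0.4445, 0.0045, 0.1589]
orientation: [[0.604, 0.797, -0.003], [0.797, -0.604, 0.0], [-0.002, -0.003, -1.0]]
wrist_force: [0.0, 0.8, 0.3]
finger_gap: 0.0507
```

Emit:
apply_moves:
  increments:
    - [[0,0,-0.057],[0,0,0],0.1]
    - [[0,0,-0.057],[0,0,0],0.1]
    - [[0,0,-0.057],[0,0,0],0.1]
    - [[0,0,-0.057],[0,0,0],0.1]
    - [[0,0,-0.057],[0,0,0],0.1]

```text
time: 12.0
position: [0.4445, 0.0045, 0.1584]
orientation: [[-0.274, 0.962, -0.004], [0.962, 0.274, 0.0], [0.001, -0.004, -1.0]]
wrist_force: [0.9, -0.1, -0.0]
finger_gap: 0.0504
```

Emit:
apply_moves:
  increments:
    - [[0,0,-0.055],[0,0,0],0.1]
    - [[0,0,-0.03],[0,0,0],0.1]
    - [[0,0,0],[0,0,0],0.1]

```text
time: 12.38
position: [0.4445, 0.0045, 0.1581]
orientation: [[-0.526, 0.85, -0.005], [0.85, 0.526, 0.0], [0.003, -0.004, -1.0]]
wrist_force: [0.4, 0.9, 0.5]
finger_gap: 0.0502
```

Emit:
apply_moves:
  increments:
    - [[0,0,0],[-0.38,-0.13,0],0.1]
    - [[0,0,0],[-0.38,-0.125,0],0.1]
    - [[0,0,0],[0,0,0],0.1]

```text
time: 12.75
position: [0.4676, -0.091, 0.158]
orientation: [[-0.522, 0.853, -0.004], [0.853, 0.522, 0.0], [0.002, -0.003, -1.0]]
wrist_force: [-1.8, 0.2, -0.3]
finger_gap: 0.0504
```

```bash
python3 - <<'E'
from h import *
s=env.sense();print(s['position'],s['joint_positions'])
f=snap('wrist','5');print(proj(f,[.467,-.09,.085]),proj(f,[.535,-.192,.03]))
P=pts(f);z=P[...,2];ok=f['range_z']>0;x=P[...,0];y=P[...,1]
m=ok&(z>.08)&(z<.09)&(np.hypot(x-.467,y+.09)<.015)
print(m.sum(),cv2.minEnclosingCircle((P[m][:,:2]*1000).astype(np.float32)) if m.sum() else 0)
E
```

```text
[ 0.46760585 -0.09099407  0.15801802] [-1.95093972e-01  1.92653242e-01  1.99640328e+00 -4.03203869e-04
  9.56117037e-01 -7.43704086e-01]
[328.74673937 251.42212995] [334.7821235 378.8165381]
368 ((467.19970703125, -91.84601593017578), 6.9563751220703125)
```

View pics/wrist_5.png

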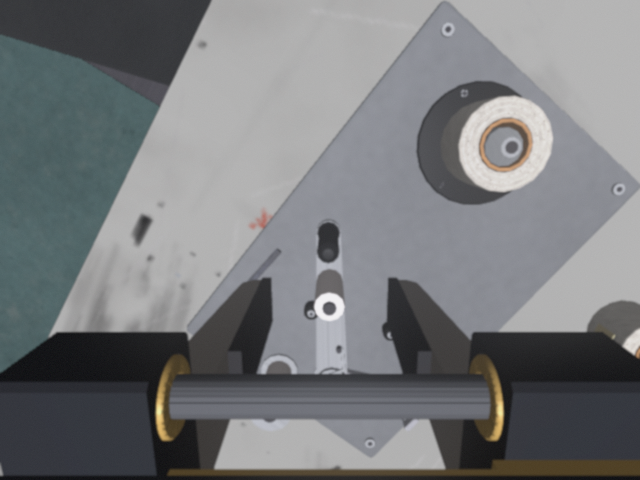

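The wrist view shows the post at (328,252) and the dancer roller at (329,306). The arm lies square to the jaws and the post is midway between them. Descending.

Emit:
apply_moves:
  increments:
    - [[0,0,0],[0,0,0.35],0.1]
    - [[0,0,0],[0,0,0.3],0.1]
    - [[0,0,0],[0,0,0.2],0.1]
    - [[0,0,0],[0,0,0],0.1]

```text
time: 13.3
position: [0.4662, -0.0865, 0.0539]
orientation: [[-0.518, 0.855, -0.004], [0.855, 0.518, 0.002], [0.003, -0.002, -1.0]]
wrist_force: [-1.0, 0.7, 0.0]
finger_gap: 0.0504
```

Emit:
apply_moves:
  increments:
    - [[0,0,0],[-0.039,-0.013,0.08],0.1]
    - [[0,0,0],[0,0,0],-0.3]
    - [[0,0,0],[0,0,0],-1]
    - [[0,0,0],[0,0,0],-1]
    - [[0,0,0],[0,0,0],-1]

```text
time: 13.92
position: [0.4687, -0.0912, 0.0465]
orientation: [[-0.518, 0.855, -0.0], [0.855, 0.518, 0.001], [0.001, 0.0, -1.0]]
wrist_force: [-1.2, -2.4, -2.4]
finger_gap: 0.0134
```

Emit:
apply_moves:
  increments:
    - [[0,0,0],[0,0,0],-1]
    - [[0,0,0],[0,0,0],-1]

```text
time: 14.18
position: [0.4681, -0.0915, 0.0465]
orientation: [[-0.518, 0.855, -0.001], [0.855, 0.518, 0.001], [0.001, -0.001, -1.0]]
wrist_force: [-2.3, -2.8, -0.1]
finger_gap: 0.0133
```

The post is gripped (gap 13.3 mm, force ≈ 3–4 N). Next I swing it along the arc in small chords.

Emit:
apply_moves:
  increments:
    - [[0,0,0.016],[-0.001,0.052,0],-1]
    - [[0,0,0.016],[-0.001,0.052,0],-1]
    - [[0,0,0.016],[-0.001,0.052,0],-1]
    - [[0,0,0.016],[-0.001,0.052,0],-1]

```text
time: 14.68
position: [0.4891, -0.081, 0.0465]
orientation: [[-0.332, 0.943, -0.005], [0.943, 0.332, 0.0], [0.002, -0.004, -1.0]]
wrist_force: [-3.6, -2.3, 1.7]
finger_gap: 0.0134
```

Emit:
apply_moves:
  increments:
    - [[0,0,0.014],[-0.001,0.055,0],-1]
    - [[0,0,0.014],[-0.001,0.055,0],-1]
    - [[0,0,0.014],[-0.001,0.055,0],-1]
    - [[0,0,0.014],[-0.001,0.055,0],-1]

```text
time: 15.18
position: [0.512, -0.0744, 0.0464]
orientation: [[-0.156, 0.988, -0.011], [0.988, 0.156, -0.0], [0.002, -0.011, -1.0]]
wrist_force: [-6.0, -3.7, 5.5]
finger_gap: 0.0133
```

Emit:
apply_moves:
  increments:
    - [[0,0,0.014],[-0.001,0.055,0],-1]
    - [[0,0,0.014],[-0.001,0.055,0],-1]
    - [[0,0,0],[0,0,0],-1]

```text
time: 15.55
position: [0.5229, -0.073, 0.0464]
orientation: [[-0.065, 0.998, -0.016], [0.998, 0.065, -0.0], [0.001, -0.016, -1.0]]
wrist_force: [-5.1, -2.8, 3.9]
finger_gap: 0.0134
```

Emit:
apply_moves:
  increments:
    - [[-0.003,0,0.008],[-0.002,0.05,0],-1]
    - [[-0.001,0,0.008],[-0.002,0.05,0],-1]
    - [[0,0,0],[0,0,0],-1]

```text
time: 15.92
position: [0.5314, -0.0725, 0.0464]
orientation: [[-0.013, 1.0, -0.01], [1.0, 0.013, 0.001], [0.002, -0.01, -1.0]]
wrist_force: [-6.6, -2.4, 6.4]
finger_gap: 0.0132
```

Emit:
apply_moves:
  increments:
    - [[-0.001,0,0],[-0.002,0.045,0],-1]
    - [[0,0,0],[0,0,0],-1]

```text
time: 16.18
position: [0.5337, -0.0724, 0.0464]
orientation: [[-0.013, 1.0, -0.013], [1.0, 0.013, 0.002], [0.002, -0.013, -1.0]]
wrist_force: [-7.0, -1.9, 7.1]
finger_gap: 0.0133
```

Emit:
apply_moves:
  increments:
    - [[-0.001,0,0],[-0.002,0.045,0],-1]
    - [[0,0,0],[0,0,0],-1]

```text
time: 16.42
position: [0.5357, -0.0724, 0.0463]
orientation: [[-0.012, 1.0, -0.016], [1.0, 0.012, 0.003], [0.003, -0.016, -1.0]]
wrist_force: [-7.8, -1.9, 6.7]
finger_gap: 0.0132
```

```bash
python3 - <<'E'
from h import *
f=snap('scene','6');g=snap('wrist','6')
cv2.imwrite('pics/z6.png',cv2.resize(f['color'][180:320,330:500,::-1],None,fx=4.4,fy=4.4,interpolation=2))
s=env.sense();print(s['position'],s['wrist_force'])
E
```

```text
[ 0.53550277 -0.07233883  0.04632811] [-7.89573553 -2.62586269  6.74862959]
```

View pics/z6.png

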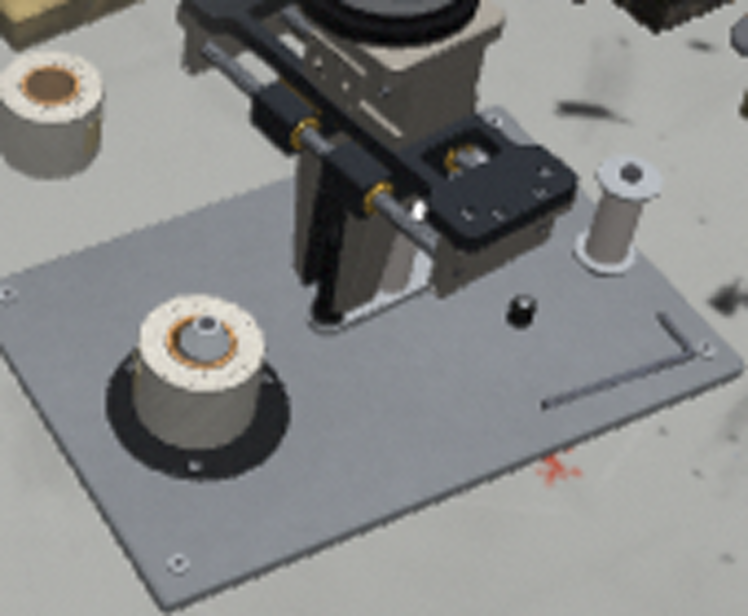

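View pics/wrist_6.png

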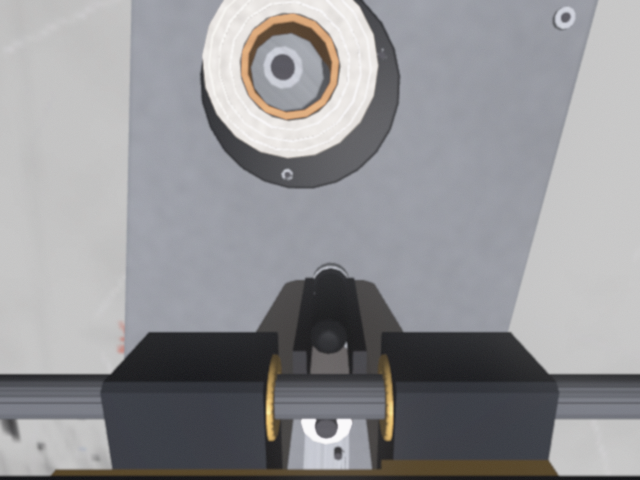

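The reel is still seated. From the measured chord (70 mm) the arm is at about 0.57 rad, so I push on until it meets the stop.

Emit:
apply_moves:
  increments:
    - [[-0.003,0,0],[-0.002,0.06,0],-1]
    - [[0,0,0],[0,0.06,0],-1]

```text
time: 16.77
position: [0.5391, -0.0719, 0.0456]
orientation: [[-0.012, 1.0, -0.028], [1.0, 0.012, 0.005], [0.005, -0.028, -1.0]]
wrist_force: [-31.4, -4.5, 30.1]
finger_gap: 0.0137
```

Emit:
apply_moves:
  increments:
    - [[-0.003,0,0],[-0.002,0.07,0],-1]
    - [[0,0,0],[0,0.07,0],-1]

```text
time: 17.02
position: [0.5388, -0.0717, 0.0452]
orientation: [[-0.013, 0.999, -0.052], [1.0, 0.013, 0.006], [0.007, -0.052, -0.999]]
wrist_force: [-33.0, -5.2, 35.3]
finger_gap: 0.0144
```

The force jumped to 33 N with no further travel, so the arm is against the back stop. I'll ease off to a moderate hold.

Emit:
apply_moves:
  increments:
    - [[0,0,0],[0,-0.005,0],-1]
    - [[0,0,0],[0,0,0],-1]

```text
time: 17.27
position: [0.5348, -0.0719, 0.0462]
orientation: [[-0.013, 0.998, -0.058], [1.0, 0.013, 0.006], [0.007, -0.057, -0.998]]
wrist_force: [-6.1, -0.9, -0.0]
finger_gap: 0.0143
```

Emit:
apply_moves:
  increments:
    - [[-0.009,0,0],[0,0.02,0],-1]
    - [[0,0,0],[0,0,0],-1]

```text
time: 17.52
position: [0.5349, -0.0719, 0.0461]
orientation: [[-0.013, 0.999, -0.032], [1.0, 0.013, 0.007], [0.007, -0.032, -0.999]]
wrist_force: [-5.3, -1.9, 2.8]
finger_gap: 0.014
```

Emit:
apply_moves:
  increments:
    - [[-0.009,0,0],[0,0.04,0],-1]
    - [[0,0,0],[0,0.045,0],-1]

```text
time: 17.77
position: [0.5389, -0.0717, 0.0455]
orientation: [[-0.014, 1.0, -0.015], [1.0, 0.014, 0.008], [0.008, -0.015, -1.0]]
wrist_force: [-24.0, -4.1, 19.1]
finger_gap: 0.0132
```

```bash
python3 - <<'E'
from h import *
for n in('scene','side','wrist','scene'):
    f=snap(n,'7' if n!='scene' else '7b');s=env.sense();print(s['time'],s['position'].round(4),s['wrist_force'].round(1),s['finger_gap'].round(4))
f=dict(np.load('side_7.npz'));cv2.imwrite('pics/z7.png',cv2.resize(f['color'][120:270,250:410,::-1],None,fx=4,fy=4,interpolation=2))
f=dict(np.load('scene_7b.npz'));P=pts(f);z=P[...,2];x=P[...,0];y=P[...,1]
m=(f['range_z']>0)&(abs(z-.078)<.003)&(np.hypot(x-.52,y-.018)<.035);print(cv2.minEnclosingCircle((P[m][:,:2]*1000).astype(np.float32)),np.median(z[m]))
f0=dict(np.load('scene_0.npz'));d=np.abs(f['color'].astype(int)-f0['color']).max(-1)
for n,(u,v,r) in dict(tape=(286,220,24),cap=(268,313,14),hex=(473,265,22),tweez=(232,412,35)).items():print(n,(d[v-r:v+r,u-r:u+r]>60).sum())
E
```

```text
Traceback (most recent call last):
AttributeError: 'float' object has no attribute 'round'
```

```bash
python3 - <<'E'
from h import *
for n in('scene','side','wrist','scene'):
    f=snap(n,'7' if n!='scene' else '7b');s=env.sense();print(s['time'],s['position'].round(4),s['wrist_force'].round(1),s['finger_gap'])
f=dict(np.load('side_7.npz'));cv2.imwrite('pics/z7.png',cv2.resize(f['color'][120:270,250:410,::-1],None,fx=4,fy=4,interpolation=2))
f=dict(np.load('scene_7b.npz'));P=pts(f);z=P[...,2];x=P[...,0];y=P[...,1]
m=(f['range_z']>0)&(abs(z-.078)<.003)&(np.hypot(x-.52,y-.018)<.035);print(cv2.minEnclosingCircle((P[m][:,:2]*1000).astype(np.float32)),np.median(z[m]))
f0=dict(np.load('scene_0.npz'));d=np.abs(f['color'].astype(int)-f0['color']).max(-1)
for n,(u,v,r) in dict(tape=(286,220,24),cap=(268,313,14),hex=(473,265,22),tweez=(232,412,35)).items():print(n,(d[v-r:v+r,u-r:u+r]>60).sum())
E
```

```text
17.875 [ 0.5386 -0.0718  0.0456] [-17.8  -3.6  17.8] 0.013415508151218183
17.925 [ 0.5386 -0.0717  0.0456] [-18.7  -3.9  17. ] 0.013204825171442046
17.975 [ 0.5387 -0.0717  0.0456] [-18.3  -4.   17.1] 0.013594276356771007
18.025 [ 0.5386 -0.0717  0.0456] [-18.9  -2.8  17.4] 0.01330410223679253
((521.2464599609375, 19.367109298706055), 28.908069610595703) 0.07753553395638313
tape 0
cap 0
hex 0
tweez 0
```

View pics/z7.png

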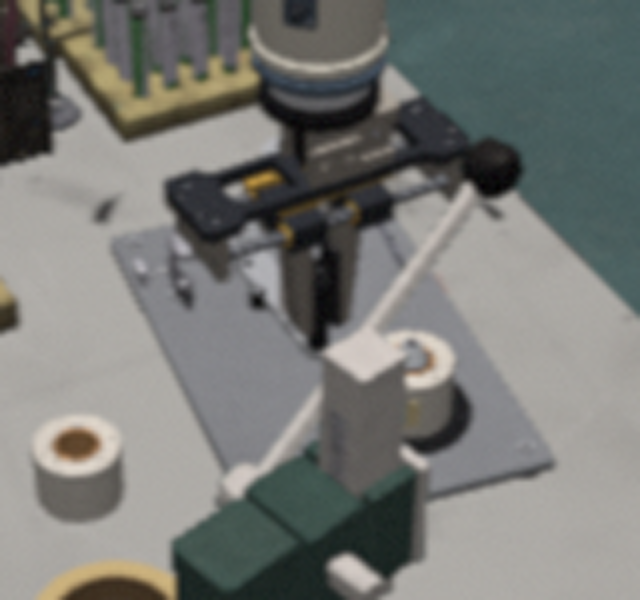

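The chord from rest is now 73.2 mm, which is 0.594 rad against a stop at 0.60. The push holds steady at about 18 N, the reel is seated and the bystanders haven't moved. Handing in.

```bash
python3 -c "
from workcell import env
print(env.close_job()); s=env.sense(); print(s['time'],s['position'],s['wrist_force'])"
```

```text
the job is handed in; nothing more can be done
None
the job is handed in; nothing more can be done
```

The reel is on the spindle and released, and I handed the job in with the gripper holding the dancer arm against its back stop. The clock stood at about 18 s of the 51 s allowed, and no verdict was reported.

- **Reel:** I used the reel nearest the base. It came down over the spindle with little force and rests on the platter with its top at 77.5 mm (78 expected). In the scene camera its axis is about 1–2 mm from the platter centre, inside the 4 mm limit.
- **Dancer arm:** I gripped the post and swung it back until it stopped moving and the force jumped. The last check showed a 73.2 mm swing from rest, about 0.594 rad (stop at 0.60), with a steady push of about 18 N.
- **Bystanders:** the scene images from the start and the end show no change at the masking tape, tweezers, cap or hex key.

**Not checked or not in agreement:**
- I couldn't see the pawl clearly, so that it has dropped in is inferred from the arm angle.
- The three cameras disagreed by 2–3 mm, so I combined their measurements to line up the reel.
- While holding, the wrist also reads about 17 N upward, probably from the post being clamped at a slight tilt.
- When I first hit the stop, the sideways and upward forces briefly reached about 33 N and 35 N. I eased off after that.

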